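# Open the air-purge valve on the lab bench and hold it

## Robot

A 6-joint arm with a two-finger parallel gripper is mounted at the origin on the work surface. World frame = base frame: x ahead of the robot, y to its left, z up, the work surface at z = 0. Lengths are in m, angles in degrees, forces in N, time in s.
With the tool pointing down it reaches from about 0.4 to 0.825 m from the base axis. Payload 7 kg.
Tool frame: the origin (TCP) lies midway between the tips of the shut fingers; the grasp point (between the pads) lies 19 mm behind it; z points along the fingers, y is the line along which they close (so a half turn about z gives the same grasp; the last joint's range is limited). The gripper opens to 88 mm and grips with 3 to 60 N. Pads are 19 mm wide; open, the fingers measure 130 mm over their backs; the gripper's body (78 mm by 193 mm) begins 47 mm behind the grasp point.
Start: joints at [85.778, 20.546, 0.682, 0, -70.136, -16.507], TCP at [0.239, 0.631, 0.227] pointing down, gripper open.
Joint ranges: [-176.03, 176.03], [-82.01, 121.73], [-58.28, 71.71], [-173.87, 95.51], [-174.79, -0.11], [-173.66, 173.66]. Speed limits (degrees/s): [136.94, 136.94, 172.46, 180, 180, 180].

## Interface

Orientations are given as [roll, pitch, yaw] about the fixed x, y, z axes, in that order (R = Rz(yaw) Ry(pitch) Rx(roll)).
In Python, from plant import ctrl gives the robot as it stands. The module is installed in compiled form; this text tells all that it offers.
- The arm moves only by the tool send_rows, never from a script. Its argument "plan" is a list that holds one entry, the list of rows, each a list of 6 numbers: the shift along the tool's x, y, z in shares of 100 cm (1.0 is 100 cm), then the turn, a rotation vector about the tool's x, y, z in fractions of the full range, 1 being 180 degrees. A call has 1 to 8 rows; each row is the pose to reach, as a shift and turn from the pose commanded when the call began, along the tool's axes at that moment; what a row does not reach only later rows make up. A row lasts 1/12 s, in which the tool goes at most 41.7 mm and 7.16 degrees, less where a joint would pass 70% of its speed; a pose out of reach is approached as far as the arm can. No shift or turn number may pass 1 either way. A call with a gripper value outside its range is refused whole. "fingers" is the opening, from 0 (shut) to 1 (fully open), set as the call begins (left out, the last holds). The fingers move at their own pace and stop on an object; the grip force is fixed at half the most. Time passes only in rows, so rows that repeat a pose let the fingers close. It gives the time, the measured TCP pose, the force, the opening and the grip force at its end, in the units of the state.
- ctrl.get_obs(): the state, without advancing time (a new reading comes with each control period).
- ctrl.snapshot(name): name is "scene" or "top"; returns a dict with "img" (400x640x3 uint8, red, green, blue), "K" (3x3 intrinsics, pixels), "k1" (the pictures are not rectified: a ray, as slopes to the right and down, at radius r is drawn at 1 + k1 r^2 times it, then the intrinsics apply), "pose" (4x4, takes a point from camera to world coordinates). Camera axes: x right, y down, z forward; pixel columns grow to the right and rows downward; lengths in m; the calibration is good to about 2 mm. A picture is of the moment at which its call begins. There is no depth.
- ctrl.close_job(): hands the job in; it is judged then, once.
The state is a dict: "clock": time; "joint_pos": joint angles; "qvel": joint speeds; "tau": joint torques, N m; "tool_pos": TCP position; "orientation": TCP orientation; "force": force on the tool from outside, world axes, zero at the start; "moment": the same for the moment, N m; "opening": finger opening in m; "gripper_force": force on a finger pad.
Only numpy, scipy, OpenCV 4.12 (cv2) and the standard library are available. Lean on these libraries where they do the work, as an engineer would, in place of code of your own. Each camera call takes 0.05 s, during which the arm holds its last target. There are 200 camera calls.

## Task

The air-purge valve sits in the grey box with the windowed lid: swing the latch lever on the front of the box aside, lift the lid by its handle until it stands fully open, then flip the safety catch inside right over towards the front wall, clear of the valve lever. Then pull the valve lever by its T-handle to the right (seen from the latch side) as far as it goes, and finish while still holding it there, fully open against its spring. Leave everything else on the bench undisturbed.

Things in the scene. Friction and masses are not known exactly. Their poses are not given: they have to be found in the camera images.
- valve_box: Grey steel box fixed to the bench, 170 (x) x 220 (y) x 120 mm to the rim, walls 4 mm; shut, its 30 mm deep lid makes it 151 mm high. Origin: centre of its underside, on the bench. x points from front wall (latch) to rear wall (hinge), y to the left seen from the front, z up; the front faces the robot. 'Box (x, y, z)' below are mm in this frame.
- latch (a joint): Latch, a flat steel hook lever before the front wall, on a pin along box x at box (-92, 0, 55). 0: upright, its lip over a stud on the lid, which then cannot be lifted. Grows (rad) as its top swings sideways to box -y; free of the stud from about 0.3, stop at 1.4. Stiff pin: stays where it is left, about 0.7 N at the knob
- latch_knob (a point): Middle of the black round knob at the top of the latch: 16 mm across, 16 mm long along box x, standing out to the front. At latch 0 at box (-103, -13.5, 163), 109 mm from the pin; free on both y sides and above
- lid (a joint): Lid, 170 x 220 x 30 mm, 0.35 kg (varies), grey frame with a clear window; hinged along the box's y axis on the rear rim. 0: shut. Grows (rad) as the front edge is lifted up and back; 1.57 stands upright, stop at 1.8. Friction hinge: stays where it is left, 6 to 12 N at the handle to lift it
- lid_hinge (a point): Point on the lid's hinge line, at box (85, 0, 120)
- lid_handle (a point): Middle of the lid's handle, a round steel bar, 10 mm diameter, 90 mm long along box y, on two end posts, 31 mm above the lid's top. At lid 0 at box (-35, 0, 182): 120 mm before the hinge line and 62 mm above it. Can be pinched across box x from above; it may turn between the fingers
- catch (a joint): Steel safety catch inside the box, on a shaft along box y at box x -14, z 62. 0: its tongue (box y 5) blocks the stem (0.1 rad of play). Grows (rad) as the thumb plate is pushed over to box -x (to the front wall) and the tongue swings up; stop at 1.5, the thumb plate then lying flat. The lever is free only beyond about 1.1. Stays where it is left; under 1 N to push
- catch_thumb (a point): Top end of the catch's upright thumb plate, which is 16 mm along box y, 8 mm thick along box x, and rises 50 mm above the shaft. At catch 0 this point is at box (-14, -37, 112); at least 30 mm free on its +x and -x sides
- lever (a joint): Spring-return valve lever upright inside the box, on a pin along box x at box y 15, z 36. 0: upright, valve shut. Grows (rad) as the T-handle is pulled to box -y (to the right seen from the front), to a stop at 0.62, fully open. A spring pulls it back to 0: about 2.5 N at the handle at 0, 6 N at the stop
- lever_bar (a point): Middle of the lever's T-handle, a round black bar, 12 mm diameter, 70 mm long along box x, 86 mm from the lever's pin: at lever 0 at box (10, 15, 122), level with the rim of the open box. The 10 mm steel stem (collar 16 mm) is below its middle. Either half can be pinched across box y from above; it may turn between the fingers
- wrench: Open-ended wrench lying on the bench beside the box; to be left alone
- sample_bottle: Bottle 56 mm across, 125 mm tall with black cap, standing beside the box on its -y side; origin under its base; to be left alone
- beaker: Glass beaker 68 mm across, 90 mm tall, near the box on its -y side; origin under its base; to be left alone
- pipe_union: Brass pipe union 34 mm across, 42 mm tall, standing in front of the box towards its +y side; origin under its base; to be left alone
- screwdriver: Screwdriver lying on the bench; to be left alone
- powder_jar: Jar 70 mm across, 85 mm tall; origin under its base; to be left alone
- pipe_collar: Steel collar 48 mm across, 22 mm tall lying flat; to be left alone

How it is judged:
By the outcome, as a careful person would: the job done as asked, in the order asked, and still so for the second after the job is handed in, while the arm keeps its last pose, push and grip.
It also fails if it takes over 67 s, if anything falls off the work surface, if the arm or the gripper's body presses on something with over 40 N, if the wrist force passes 120 N, or if a joint passes its speed limit or range.

## Working session

There is one attempt and no reset: what is moved stays moved. The work goes in short steps, Python scripts to look and compute and a tool call to move; the robot and the scene stay as the last step left them, time stands still between calls to the robot, and variables do not carry over. Pictures are saved under pics/ and viewed, at most 10 in all, crops included, and the job is handed in when it is done.

Besides the shell and the picture viewer there is one more tool, called after ">>>" as name([rows], argument=value, ...), one row to a line, values as JSON. send_rows: Moves the arm, as the interface text tells. Its arguments: {"type":"object","properties":{"plan":{"type":"array","items":{"type":"array","items":{"type":"array","items":{"type":"number"}}}},"fingers":{"type":"number"}},"required":["plan"]}

```bash
mkdir -p pics; cat > h.py <<'E'
import numpy as np, cv2
from scipy.spatial.transform import Rotation as R
from plant import ctrl
def snap(n,f=None):
    s=ctrl.snapshot(n)
    if f: cv2.imwrite('pics/'+f,cv2.cvtColor(s['img'],cv2.COLOR_RGB2BGR))
    return s
def ray(s,u,v):
    K=s['K'];k=s['k1'];d=np.array([(u-K[0,2])/K[0,0],(v-K[1,2])/K[1,1]]);x=d.copy()
    for _ in range(30): x=d/(1+k*(x@x))
    P=np.array(s['pose']);return P[:3,3],P[:3,:3]@np.array([x[0],x[1],1])
def onz(s,u,v,z):
    o,d=ray(s,u,v);return o+d*(z-o[2])/d[2]
def proj(s,p):
    P=np.array(s['pose']);c=P[:3,:3].T@(np.array(p)-P[:3,3]);x=c[:2]/c[2];x=x*(1+s['k1']*(x@x))
    return s['K'][0,0]*x[0]+s['K'][0,2],s['K'][1,1]*x[1]+s['K'][1,2]
E
python3 - <<'E'
from h import *
for n in('scene','top'):
    s=snap(n,n+'0.png');print(n,s['K'],s['k1'],np.round(s['pose'],3))
print(ctrl.get_obs())
E
```

```text
scene [[441.33668359   0.         325.04573226]
 [  0.         441.33668359 197.00361434]
 [  0.           0.           1.        ]] -0.1095964812510565 [[-0.378  0.774 -0.508  1.158]
 [ 0.926  0.311 -0.216  0.248]
 [-0.009 -0.552 -0.834  1.232]
 [ 0.     0.     0.     1.   ]]
top [[465.65469288   0.         320.98339963]
 [  0.         465.65469288 207.43288292]
 [  0.           0.           1.        ]] 0.02501839687466047 [[-0.004 -0.981  0.194  0.208]
 [-1.     0.005  0.005 -0.051]
 [-0.006 -0.194 -0.981  1.538]
 [ 0.     0.     0.     1.   ]]
{'clock': 0.1, 'joint_pos': array([ 8.57778796e+01,  2.05877151e+01,  6.38844618e-01, -1.77936597e-02,
       -7.01349803e+01, -1.65077616e+01]), 'qvel': array([-0.02682547, -0.04138561,  0.09560034,  0.0369139 , -0.0970678 ,
        0.02316398]), 'tau': array([-2.21846560e-03, -5.84167349e+01,  2.93753010e+01,  7.01553270e+00,
        1.01927086e-02, -5.61882530e-05]), 'tool_pos': array([0.23878565, 0.63088842, 0.2257105 ]), 'orientation': array([ 1.79914852e+02, -7.78948345e-03, -2.07359349e+01]), 'force': array([-0.09037148, -0.17428256, -0.74703336]), 'moment': array([0.01068298, 0.02161405, 0.04015362]), 'gripper_force': 0.0, 'opening': 0.08784656303695056}
```

View pics/scene0.png

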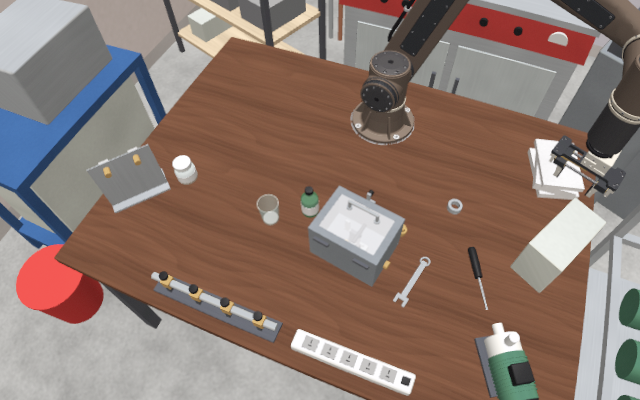

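View pics/top0.png

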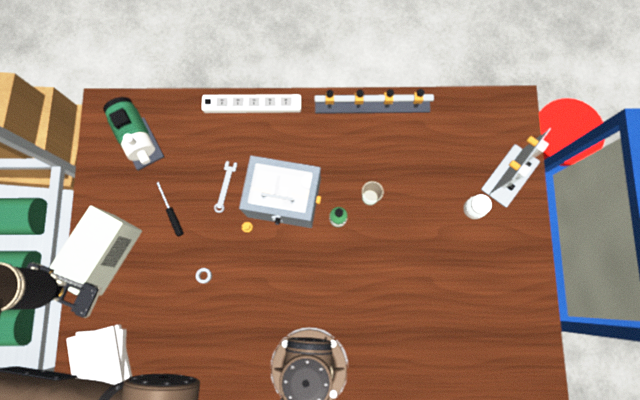

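The scene view shows the box at (356,232), with the knob at (371,194). In the top view the box is at (281,190), the knob near (277,218), the bottle at (338,216) and the beaker at (372,192). Next I'll measure the lid corners and look at crops.

```bash
python3 - <<'E'
from h import *
a=cv2.imread('pics/top0.png')[140:245,220:400];b=cv2.imread('pics/scene0.png')[170:290,290:430]
a=cv2.resize(a,(720,420),interpolation=cv2.INTER_CUBIC)
cv2.imwrite('pics/c_top.png',a)
b=cv2.resize(b,(700,600),interpolation=cv2.INTER_CUBIC)
cv2.imwrite('pics/c_sc.png',b)
s=snap('top')
hsv=cv2.cvtColor(s['img'],cv2.COLOR_RGB2HSV)
m=((hsv[...,1]<75)&(hsv[...,2]>90)).astype(np.uint8)
m[:140]=0;m[245:]=0;m[:,:236]=0;m[:,:][:, 330:]=0
m=cv2.morphologyEx(m,cv2.MORPH_OPEN,np.ones((5,5)))
c=max(cv2.findContours(m,0,2)[0],key=cv2.contourArea)
r=cv2.approxPolyDP(c,6,True)[:,0];print(r.tolist(),cv2.minAreaRect(c))
for p in r: print(p,onz(s,*p,.151).round(4))
E
```

```text
[[250, 156], [240, 209], [311, 227], [320, 167]] ((279.6251525878906, 190.83843994140625), (75.03617095947266, 62.17351150512695), 9.688786506652832)
[250 156] [0.6461 0.1758 0.151 ]
[240 209] [0.4787 0.2019 0.151 ]
[311 227] [ 0.4223 -0.0135  0.151 ]
[320 167] [ 0.6095 -0.0413  0.151 ]
```

View pics/c_top.png

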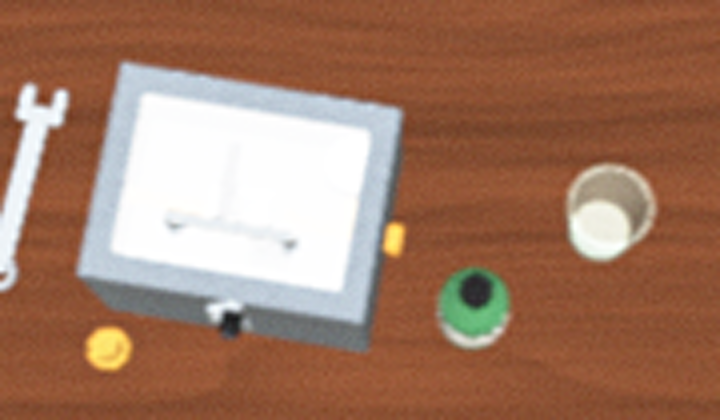

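View pics/c_sc.png

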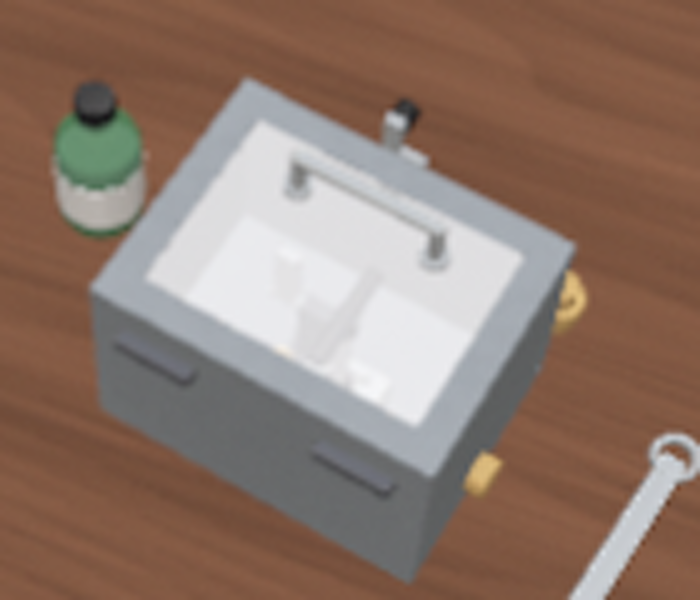

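The crops show the lid corners clearly. In the top view they are at about (251,156), (321,167), (310,221) and (240,209), with the knob at (278,220). In the scene view they are at (340,186), (405,219), (377,265) and (308,228), with the knob at (371,192).

```bash
cat >> h.py <<'E'
def tri(a,pa,b,pb):
    o1,d1=ray(a,*pa);o2,d2=ray(b,*pb);t=np.linalg.lstsq(np.c_[d1,-d2],o2-o1,rcond=None)[0]
    p,q=o1+t[0]*d1,o2+t[1]*d2;return (p+q)/2,np.linalg.norm(p-q)
E
python3 - <<'E'
from h import *
t=snap('top');s=snap('scene')
T=[(251,155.75),(320.75,167),(310.5,221),(239.5,208.75)]
S=[(376.6,264.8),(308.4,227.6),(339.6,185.6),(404.8,219.2)]
B=np.array([[85,110],[85,-110],[-85,-110],[-85,110]])/1000
def fit(W):
    mw=W.mean(0);A=B-B.mean(0);D=W[:,:2]-mw[:2]
    yaw=np.arctan2((A[:,0]*D[:,1]-A[:,1]*D[:,0]).sum(),(A*D).sum());c,n=np.cos(yaw),np.sin(yaw)
    r=D-A@np.array([[c,n],[-n,c]]);return mw.round(4),np.degrees(yaw).round(2),(r*1000).round(1).tolist()
print(fit(np.array([onz(t,*p,.151) for p in T])));print(fit(np.array([onz(s,*p,.151) for p in S])))
W=[tri(t,a,s,b) for a,b in zip(T,S)]
print(np.round([w[0] for w in W],4),[round(w[1],4) for w in W])
print('knob',tri(t,(277.75,220.5),s,(371.2,191.6)))
print('h',tri(t,(262,193),s,(378,215)),tri(t,(294,199),s,(349.4,201.4)))
for nm,p in dict(bottle=(338.5,216.8)).items(): print(onz(t,338.8,212.5,.125),onz(s,309,190,.125))
print('union',onz(t,247,227,.042),'collar',onz(t,203.5,275.5,.02))
E
```

```text
(array([0.5441, 0.0801, 0.151 ]), np.float64(-10.2), [[-0.4, -0.6], [1.2, -0.4], [-0.3, 1.1], [-0.5, 0.0]])
(array([0.5469, 0.0856, 0.151 ]), np.float64(-10.07), [[-1.6, -0.8], [-0.0, 1.2], [0.3, 0.8], [1.4, -1.2]])
[[ 0.6474  0.1756  0.1475]
 [ 0.6098 -0.0407  0.1462]
 [ 0.441  -0.0101  0.1453]
 [ 0.4804  0.206   0.1447]] [np.float64(0.005), np.float64(0.0063), np.float64(0.0036), np.float64(0.0028)]
knob (array([0.43971366, 0.08762184, 0.16500085]), np.float64(0.004438053940508896))
h (array([0.51991939, 0.13367635, 0.18422894]), np.float64(0.00411540790218592)) (array([0.50237721, 0.04059547, 0.17528827]), np.float64(0.008141557521061119))
[ 0.47111225 -0.09859865  0.125     ] [ 0.47706475 -0.09366982  0.125     ]
union [0.44027916 0.19729354 0.042     ] collar [0.28626267 0.33690859 0.02      ]
```

```bash
cat >> h.py <<'E'
C=np.array([.5455,.083,0]);RB=R.from_euler('z',-10.1,degrees=True)
def b2w(p): return C+RB.apply(np.array(p)/1000)
def w2b(p): return RB.inv().apply(np.array(p)-C)*1000
def rows(*wps):
    """wps: (x,y,z mm box, yaw deg rel. to box, tilt deg about box y (+ = body leans to +x))"""
    o=ctrl.get_obs();p=o['tool_pos'];r=R.from_euler('xyz',o['orientation'],degrees=True)
    print('t',round(o['clock'],2),'box',w2b(p).round(1),'ori',o['orientation'].round(1),'q',o['joint_pos'].round(0),'F',o['force'].round(1),'open',round(o['opening'],4))
    for x,y,z,yaw,tilt in wps:
        q=RB*R.from_euler('y',tilt,degrees=True)*R.from_euler('xyz',[180,0,yaw],degrees=True)
        print((r.inv().apply(b2w((x,y,z))-p)*100).round(1).tolist()+(r.inv()*q).as_rotvec(degrees=True).round(0).tolist())
E
python3 -c "
from h import *
rows((-108,40,220,0,0),(-108,40,152,0,0))"
```

```text
t 0.25 box [-398.   485.8  226.1] ori [180.   -0.  -20.7] q [ 86.  21.   1.  -0. -70. -17.] F [-0.9 -0.3 -1. ] open 0.0879
[36.7, 38.5, 0.6, 0.0, -0.0, -11.0]
[36.7, 38.5, 7.4, 0.0, -0.0, -11.0]
```

The manual's scale: shifts go in shares of 100 cm and turns go in shares of 180 degrees. Converting my numbers, 38.5 cm is 0.385, 36.7 cm is 0.367, -11 degrees is -0.0611.

>>> send_rows([
  [[0.367,0.385,0.006,0,0,-0.0611],[0.367,0.385,0.006,0,0,-0.0611],[0.367,0.385,0.006,0,0,-0.0611],[0.367,0.385,0.006,0,0,-0.0611],[0.367,0.385,0.006,0,0,-0.0611],[0.367,0.385,0.006,0,0,-0.0611],[0.367,0.385,0.006,0,0,-0.0611],[0.367,0.385,0.006,0,0,-0.0611]],
], fingers=0)

```text
clock: 0.92
tool_pos: [0.3689, 0.3223, 0.223]
orientation: [-180.0, -0.0, -9.7]
force: [1.3, -0.2, -0.3]
opening: 0.0399
gripper_force: 0.0
```

```bash
python3 -c "
from h import *
rows((-108,40,220,0,0),(-108,40,152,0,0))"
```

```text
t 0.92 box [-215.9  204.6  223. ] ori [-180.    -0.    -9.7] q [ 64.   3. -22.   0. -65.  16.] F [ 1.3 -0.2 -0.3] open 0.0399
[10.7, 16.5, 0.3, -0.0, -0.0, 0.0]
[10.7, 16.5, 7.1, -0.0, -0.0, 0.0]
```

Scaled: 16.5 cm is 0.165, 10.7 cm is 0.107.

>>> send_rows([
  [[0.107,0.165,0.003,0,0,0],[0.107,0.165,0.003,0,0,0],[0.107,0.165,0.003,0,0,0],[0.107,0.165,0.003,0,0,0],[0.107,0.165,0.003,0,0,0],[0.107,0.165,0.035,0,0,0],[0.107,0.165,0.07,0,0,0],[0.107,0.165,0.07,0,0,0]],
])

```text
clock: 1.58
tool_pos: [0.443, 0.1407, 0.1477]
orientation: [179.7, 0.4, -9.9]
force: [-1.0, -1.0, -1.4]
opening: 0.0001
gripper_force: 0.0
```

```bash
python3 - <<'E'
from h import *
w=[(-108,-109*np.sin(a+.124)+24,55+109*np.cos(a+.124)-10,0,0) for a in (0,.15,.3,.45,.6,.75,.9,1.05)]
rows(*w)
E
```

```text
t 1.58 box [-111.    38.8  147.7] ori [179.7   0.4  -9.9] q [ 42.   5. -31.  -0. -55.  38.] F [-1.  -1.  -1.4] open 0.0001
[0.3, 2.8, -0.5, 0.0, 0.0, 0.0]
[0.3, 4.4, -0.2, 0.0, 0.0, 0.0]
[0.3, 6.0, 0.4, 0.0, 0.0, 0.0]
[0.3, 7.4, 1.2, 0.0, 0.0, 0.0]
[0.3, 8.7, 2.1, 0.0, 0.0, 0.0]
[0.3, 9.8, 3.3, 0.0, 0.0, 0.0]
[0.3, 10.8, 4.7, 0.0, 0.0, 0.0]
[0.3, 11.5, 6.1, 0.0, 0.0, 0.0]
```

Scaled: 10.8 cm is 0.108, 9.8 cm is 0.098.

>>> send_rows([
  [[0.001,0.014,-0.003,0,0,0],[0.001,0.028,-0.005,0,0,0],[0.001,0.044,-0.002,0,0,0],[0.001,0.06,0.004,0,0,0],[0.001,0.074,0.012,0,0,0],[0.001,0.087,0.021,0,0,0],[0.001,0.098,0.033,0,0,0],[0.001,0.108,0.046,0,0,0]],
])

```text
clock: 2.25
tool_pos: [0.4292, 0.036, 0.1071]
orientation: [-179.9, -0.1, -9.7]
force: [0.5, 1.4, -0.5]
opening: 0.0002
gripper_force: 0.4
```

```bash
python3 - <<'E'
from h import *
rows((-110,20,120,0,0),(-110,0,250,0,0),(-35,0,250,-90,0),(-35,0,173,-90,0))
E
```

```text
t 2.25 box [-106.3  -66.6  107.1] ori [-1.799e+02 -1.000e-01 -9.700e+00] q [ 31.   4. -38.   0. -47.  49.] F [ 0.5  1.4 -0.5] open 0.0002
[-0.3, -8.7, -1.3, -0.0, -0.0, 0.0]
[-0.3, -6.7, -14.3, -0.0, -0.0, 0.0]
[7.2, -6.6, -14.3, -0.0, -0.0, 90.0]
[7.2, -6.6, -6.6, -0.0, -0.0, 90.0]
```

Scaled: -14.3 cm is -0.143, 7.2 cm is 0.072, 35 degrees is 0.1944.

>>> send_rows([
  [[-0.003,-0.025,0,0,0,0],[-0.003,-0.03,-0.04,0,0,0],[-0.003,-0.04,-0.08,0,0,0],[-0.003,-0.05,-0.12,0,0,0.0389],[0.02,-0.06,-0.143,0,0,0.0778],[0.04,-0.066,-0.143,0,0,0.1167],[0.06,-0.066,-0.143,0,0,0.1556],[0.072,-0.066,-0.143,0,0,0.1944]],
], fingers=0.55)

```text
clock: 2.92
tool_pos: [0.5127, 0.0895, 0.2504]
orientation: [-179.9, -0.0, -45.0]
force: [-0.9, 0.3, -0.5]
opening: 0.0461
gripper_force: 0.0
```

Scaled: 55 degrees is 0.3056.

>>> send_rows([
  [[0,0,0,0,0,0.0389],[0,0,0,0,0,0.0778],[0,0,0,0,0,0.1167],[0,0,0,0,0,0.1556],[0,0,0,0,0,0.1944],[0,0,0,0,0,0.2333],[0,0,0,0,0,0.2722],[0,0,0,0,0,0.3056]],
])

```text
clock: 3.58
tool_pos: [0.5109, 0.0891, 0.2499]
orientation: [180.0, -0.0, -100.1]
force: [0.6, 0.0, 0.4]
opening: 0.0479
gripper_force: 0.0
```

```bash
python3 - <<'E'
from h import *
snap('top')
rows((-35,0,250,-90,0),(-35,0,173,-90,0))
t=snap('top')['img'];s=snap('scene')['img']
a=cv2.resize(t[140:245,220:400],(540,315));b=cv2.resize(s[150:290,290:430],(315,315))
cv2.imwrite('pics/m1.png',cv2.cvtColor(np.hstack([cv2.resize(t[130:245,220:360],(384,315)),b]),cv2.COLOR_RGB2BGR))
E
```

```text
t 3.63 box [-35.1   0.  249.9] ori [ 180.    -0.  -100.5] q [ 32.   5. -17.  -0. -68. -42.] F [-0.1 -0.   0.1] open 0.0482
[0.0, -0.0, -0.0, 0.0, -0.0, -0.0]
[0.0, -0.0, 7.7, 0.0, -0.0, -0.0]
```

View pics/m1.png

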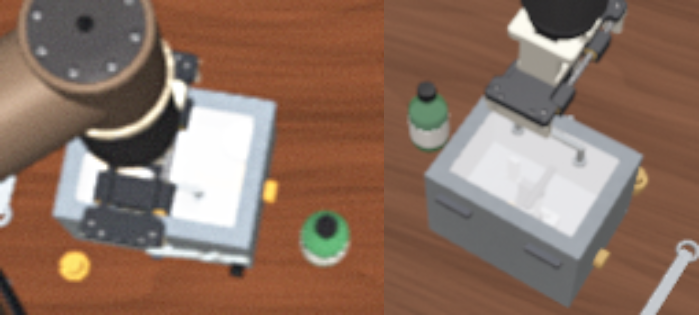

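The latch lies aside: its knob is at crop (237,268), near the right end of the front wall. The gripper is above the handle, so I'll go down and pinch it.

Scaled: 7.7 cm is 0.077, 6 cm is 0.06.

>>> send_rows([
  [[0,0,0.03,0,0,0],[0,0,0.06,0,0,0],[0,0,0.077,0,0,0],[0,0,0.077,0,0,0],[0,0,0.077,0,0,0]],
])

```text
clock: 4.15
tool_pos: [0.5109, 0.0893, 0.1727]
orientation: [179.9, -0.1, -99.6]
force: [1.0, -0.3, 0.4]
opening: 0.0484
gripper_force: 0.0
```

>>> send_rows([
  [[0,0,0,0,0,0],[0,0,0,0,0,0],[0,0,0,0,0,0],[0,0,0,0,0,0],[0,0,0,0,0,0],[0,0,0,0,0,0]],
], fingers=0)

```text
clock: 4.65
tool_pos: [0.5112, 0.0899, 0.1732]
orientation: [-180.0, 0.0, -99.7]
force: [-0.2, 0.3, 0.0]
opening: 0.0137
gripper_force: 0.0
```

```bash
cat >> h.py <<'E'
def lid(th,tilt,d=9):
    a=np.radians(th);b=np.radians(tilt);hx=85-120*np.cos(a)+62*np.sin(a);hz=120+120*np.sin(a)+62*np.cos(a)
    return (hx-d*np.sin(b),0,hz-d*np.cos(b),-90,tilt)
E
python3 - <<'E'
from h import *
rows(*[lid(t,t*.4) for t in (2,5,9,13,17,21,25,29)])
E
```

```text
t 4.65 box [-35.    0.7 173.2] ori [-180.     0.   -99.7] q [ 32.   8. -23.   0. -58. -41.] F [-0.2  0.3  0. ] open 0.0137
[0.1, -0.2, -0.4, -1.0, 0.0, 0.0]
[0.1, -0.6, -1.0, -2.0, 0.0, 0.0]
[0.1, -1.1, -1.8, -4.0, 0.0, 0.0]
[0.1, -1.6, -2.5, -5.0, 0.0, 0.0]
[0.1, -2.2, -3.2, -7.0, 0.0, 0.0]
[0.1, -2.9, -3.9, -8.0, -0.0, 0.0]
[0.1, -3.6, -4.5, -10.0, -0.0, 0.0]
[0.1, -4.3, -5.0, -12.0, -0.0, 0.0]
```

>>> send_rows([
  [[0,0,0,0,0,0],[0,0,0,0,0,0],[0,0,0,0,0,0],[0,0,0,0,0,0]],
])

```text
clock: 4.98
tool_pos: [0.5119, 0.0898, 0.1732]
orientation: [-179.9, 0.0, -99.7]
force: [4.4, -2.4, -0.3]
opening: 0.0089
gripper_force: 30.0
```

Scaled: -5 cm is -0.05, -4.5 cm is -0.045, -12 degrees is -0.0667.

>>> send_rows([
  [[0,-0.002,-0.004,-0.0056,0,0],[0,-0.006,-0.01,-0.0111,0,0],[0,-0.011,-0.018,-0.0222,0,0],[0,-0.016,-0.025,-0.0278,0,0],[0,-0.022,-0.032,-0.0389,0,0],[0,-0.029,-0.039,-0.0444,0,0],[0,-0.036,-0.045,-0.0556,0,0],[0,-0.043,-0.05,-0.0667,0,0]],
])

```text
clock: 5.65
tool_pos: [0.5505, 0.0827, 0.2218]
orientation: [167.5, -0.1, -99.7]
force: [-8.0, 1.7, -0.3]
opening: 0.0089
gripper_force: 30.0
```

```bash
python3 - <<'E'
from h import *
rows(*[lid(t,t*.4) for t in (29,33,37,41,45,49,53,57,60)])
E
```

```text
t 5.65 box [  5.    0.6 221.8] ori [ 1.675e+02 -1.000e-01 -9.970e+01] q [ 24.  17.  -3.  -7. -80. -32.] F [-8.   1.7 -0.3] open 0.0089
[0.1, -0.3, -0.2, 1.0, -0.0, 0.0]
[0.1, -0.9, -0.9, -1.0, -0.0, 0.0]
[0.1, -1.6, -1.5, -2.0, -0.0, 0.0]
[0.1, -2.4, -2.1, -4.0, -0.0, 0.0]
[0.1, -3.1, -2.6, -6.0, -0.0, 0.0]
[0.1, -3.9, -3.0, -7.0, -0.0, 0.0]
[0.1, -4.8, -3.4, -9.0, -0.0, 0.0]
[0.1, -5.6, -3.7, -10.0, -0.0, 0.0]
[0.1, -6.3, -3.9, -12.0, -0.0, 0.0]
```

Scaled: -6 cm is -0.06, -5.3 cm is -0.053, -13 degrees is -0.0722.

>>> send_rows([
  [[0,-0.006,-0.007,-0.0111,0,0],[0,-0.013,-0.013,-0.0167,0,0],[0,-0.021,-0.019,-0.0278,0,0],[0,-0.028,-0.024,-0.0389,0,0],[0,-0.036,-0.028,-0.0444,0,0],[0,-0.045,-0.032,-0.0556,0,0],[0,-0.053,-0.035,-0.0611,0,0],[0,-0.06,-0.037,-0.0722,0,0]],
])

```text
clock: 6.32
tool_pos: [0.6171, 0.0708, 0.2486]
orientation: [154.8, -0.1, -99.6]
force: [-5.8, 0.3, 11.3]
opening: 0.0089
gripper_force: 30.0
```

```bash
python3 - <<'E'
from h import *
rows(*[lid(t,t*.4) for t in (60,64,68,72,76,80,84,88,92)])
E
```

```text
t 6.32 box [ 72.6   0.6 248.6] ori [ 1.548e+02 -1.000e-01 -9.960e+01] q [  17.   31.   20.  -11. -102.  -27.] F [-5.8  0.3 11.3] open 0.0089
[0.1, -0.3, 0.1, 1.0, -0.0, 0.0]
[0.1, -1.1, -0.3, -0.0, -0.0, 0.0]
[0.1, -2.0, -0.7, -2.0, -0.0, 0.0]
[0.1, -2.8, -1.0, -4.0, -0.0, 0.0]
[0.1, -3.7, -1.2, -5.0, -0.0, 0.0]
[0.1, -4.6, -1.4, -7.0, -0.0, 0.0]
[0.1, -5.5, -1.5, -8.0, -0.0, 0.0]
[0.1, -6.5, -1.5, -10.0, -0.0, 0.0]
[0.1, -7.4, -1.5, -12.0, -0.0, 0.0]
```

Scaled: -6.2 cm is -0.062, -1.5 cm is -0.015, -11 degrees is -0.0611.

>>> send_rows([
  [[0,-0.008,-0.004,-0.0056,0,0],[0,-0.017,-0.008,-0.0167,0,0],[0,-0.025,-0.011,-0.0278,0,0],[0,-0.034,-0.013,-0.0333,0,0],[0,-0.043,-0.015,-0.0444,0,0],[0,-0.052,-0.016,-0.05,0,0],[0,-0.062,-0.016,-0.0611,0,0],[0,-0.062,-0.016,-0.0611,0,0]],
])

```text
clock: 6.98
tool_pos: [0.6819, 0.0586, 0.2353]
orientation: [143.8, -0.2, -99.7]
force: [1.4, -6.2, 8.1]
opening: 0.0088
gripper_force: 30.0
```

```bash
python3 - <<'E'
from h import *
rows(*[lid(t,t*.4) for t in (88,92,96,100,104)])
E
```

```text
t 6.98 box [ 1.386e+02 -1.000e-01  2.353e+02] ori [143.8  -0.2 -99.7] q [  13.   45.   41.  -15. -119.  -26.] F [ 1.4 -6.2  8.1] open 0.0088
[-0.0, 0.0, 0.1, 1.0, -0.0, 0.0]
[-0.0, -0.9, -0.0, -1.0, -0.0, 0.0]
[0.0, -1.8, -0.1, -2.0, -0.0, 0.0]
[0.0, -2.7, -0.1, -4.0, -0.0, 0.0]
[0.0, -3.6, -0.1, -5.0, -0.0, 0.0]
```

Scaled: -3.4 cm is -0.034, -1.8 cm is -0.018, -6 degrees is -0.0333.

>>> send_rows([
  [[0,-0.005,0,-0.0056,0,0],[0,-0.009,-0.001,-0.0111,0,0],[0,-0.014,-0.001,-0.0111,0,0],[0,-0.018,-0.002,-0.0167,0,0],[0,-0.023,-0.002,-0.0222,0,0],[0,-0.028,-0.002,-0.0278,0,0],[0,-0.033,-0.002,-0.0333,0,0],[0,-0.034,-0.002,-0.0333,0,0]],
])

```text
clock: 7.65
tool_pos: [0.7094, 0.0537, 0.2171]
orientation: [137.9, -0.1, -99.8]
force: [0.8, -6.6, 5.9]
opening: 0.0089
gripper_force: 30.0
```

```bash
python3 - <<'E'
from h import *
rows(*[lid(t,41) for t in (100,102,103)])
snap('scene','lid.png')
E
```

```text
t 7.65 box [ 1.665e+02 -1.000e-01  2.171e+02] ori [ 1.379e+02 -1.000e-01 -9.980e+01] q [  12.   53.   52.  -18. -128.  -28.] F [ 0.8 -6.6  5.9] open 0.0089
[-0.0, 0.6, 0.1, 1.0, -0.0, 0.0]
[-0.0, 0.2, 0.1, 1.0, -0.0, 0.0]
[-0.0, -0.1, 0.1, 1.0, -0.0, 0.0]
```

View pics/lid.png

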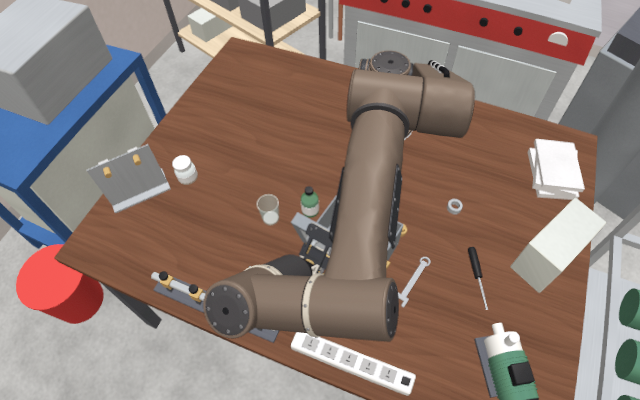

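The lid stands open at about 102–103°, with the gripper still on the handle behind it. I'll release it and back off along the tool axis.

Scaled: -4.5 cm is -0.045, -4 cm is -0.04.

>>> send_rows([
  [[0,0,0,0,0,0],[0,0,0,0,0,0],[0,0,-0.01,0,0,0],[0,0,-0.02,0,0,0],[0,0,-0.03,0,0,0],[0,0,-0.04,0,0,0],[0,0,-0.045,0,0,0],[0,0,-0.045,0,0,0]],
], fingers=0.17)

```text
clock: 8.37
tool_pos: [0.7392, 0.051, 0.2497]
orientation: [138.0, 0.0, -99.7]
force: [-0.5, -1.0, -1.3]
opening: 0.015
gripper_force: 0.0
```

```bash
python3 - <<'E'
from h import *
rows((196,0,285,-90,35),(194,0,310,-90,28),(185,0,335,-90,21),(160,0,345,-90,14),(130,0,345,-90,7),(95,0,345,-90,0),(60,0,345,-90,0),(30,-20,345,-90,0))
E
```

```text
t 8.37 box [196.3   2.5 249.7] ori [138.    0.  -99.7] q [  11.   57.   65.  -20. -137.  -31.] F [-0.5 -1.  -1.3] open 0.015
[0.2, 2.4, -2.6, 7.0, -0.0, 0.0]
[0.2, 4.2, -4.3, 14.0, -0.0, 0.0]
[0.2, 6.6, -5.6, 21.0, -0.0, 0.0]
[0.2, 9.1, -4.6, 28.0, -0.0, 0.0]
[0.2, 11.3, -2.6, 35.0, -0.0, 0.0]
[0.2, 13.9, -0.3, 42.0, -0.0, 0.0]
[0.2, 16.5, 2.0, 42.0, -0.0, 0.0]
[2.1, 18.7, 4.1, 42.0, -0.0, 0.0]
```

Scaled: 18.7 cm is 0.187, 16.5 cm is 0.165, 42 degrees is 0.2333.

>>> send_rows([
  [[0,0.024,-0.026,0.0389,0,0],[0,0.042,-0.043,0.0778,0,0],[0,0.066,-0.056,0.1167,0,0],[0,0.091,-0.046,0.1556,0,0],[0,0.113,-0.026,0.1944,0,0],[0,0.139,-0.003,0.2333,0,0],[0,0.165,0.02,0.2333,0,0],[0.02,0.187,0.041,0.2333,0,0]],
], fingers=0)

```text
clock: 9.03
tool_pos: [0.5704, 0.0614, 0.3445]
orientation: [-179.7, 0.1, -99.5]
force: [-0.8, -0.4, 1.4]
opening: 0.0006
gripper_force: 0.0
```

```bash
python3 - <<'E'
from h import *
rows((8,-40,300,0,0))
E
```

```text
t 9.03 box [ 28.3 -16.9 344.5] ori [-1.797e+02  1.000e-01 -9.950e+01] q [ 26.   8.  -1.   0. -81. -35.] F [-0.8 -0.4  1.4] open 0.0006
[2.3, 2.1, 4.4, -0.0, -0.0, -89.0]
```

Scaled: 4 cm is 0.04, 3.5 cm is 0.035, -56 degrees is -0.3111.

>>> send_rows([
  [[0.003,0.003,0.005,0,0,-0.0389],[0.006,0.006,0.01,0,0,-0.0778],[0.009,0.009,0.015,0,0,-0.1167],[0.012,0.012,0.02,0,0,-0.1556],[0.015,0.015,0.025,0,0,-0.1944],[0.018,0.018,0.03,0,0,-0.2333],[0.021,0.021,0.035,0,0,-0.2722],[0.023,0.021,0.04,0,0,-0.3111]],
])

```text
clock: 9.7
tool_pos: [0.5486, 0.0409, 0.3039]
orientation: [180.0, 0.0, -43.3]
force: [0.7, 0.5, -0.3]
opening: 0.0004
gripper_force: 0.0
```

Scaled: -34 degrees is -0.1889.

>>> send_rows([
  [[0,0,0,0,0,-0.0389],[0,0,0,0,0,-0.0778],[0,0,0,0,0,-0.1167],[0,0,0,0,0,-0.1556],[0,0,0,0,0,-0.1889],[0,0,0,0,0,-0.1889],[0,0,0,0,0,-0.1889]],
])

```text
clock: 10.28
tool_pos: [0.5493, 0.0411, 0.3042]
orientation: [180.0, 0.0, -9.9]
force: [0.7, 0.3, 0.5]
opening: 0.0004
gripper_force: 0.0
```

```bash
python3 - <<'E'
from h import *
rows((9,-40,150,0,0),(9,-40,98,0,0))
t=snap('top')['img'][110:250,210:380]
cv2.imwrite('pics/in.png',cv2.cvtColor(cv2.resize(t,(680,560),interpolation=cv2.INTER_CUBIC),cv2.COLOR_RGB2BGR))
E
```

```text
t 10.28 box [ 11.1 -40.6 304.2] ori [180.    0.   -9.9] q [ 25.   6.  -8.  -0. -76.  55.] F [0.7 0.3 0.5] open 0.0004
[-0.2, -0.1, 15.4, 0.0, 0.0, 0.0]
[-0.2, -0.1, 20.6, 0.0, 0.0, 0.0]
```

View pics/in.png

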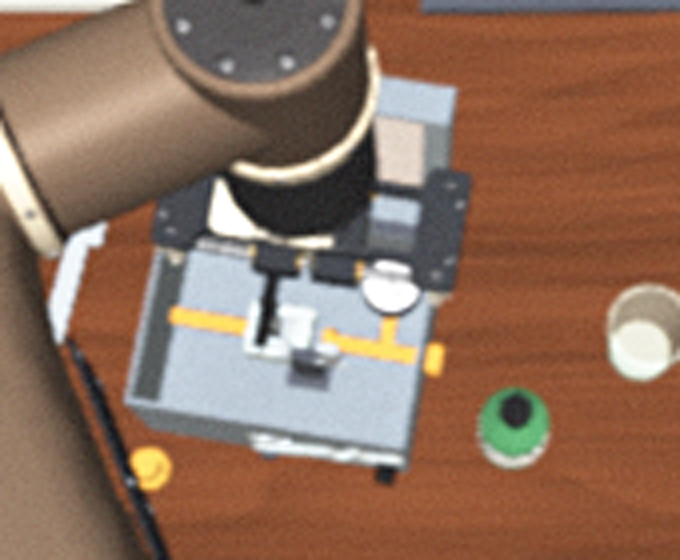

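The lid is open and the interior shows: the black T-bar runs from crop (275,255) to (262,345), the catch with its dark thumb plate is near (308,365), and a white gauge is at (390,290). I'll compare these with the predicted points.

```bash
python3 - <<'E'
from h import *
t=snap('top')
f=lambda p:((np.array(proj(t,b2w(p)))-[210,110])*4).round(0)
for n,p in dict(thumbtop=(-14,-37,112),thumbbase=(-14,-37,62),bar=(10,15,122),barF=(-25,15,128),barR=(45,15,128),frontR=(-85,-110,120),frontL=(-85,110,120)).items(): print(n,f(p))
for z in (90,110,130): print('gauge',z,w2b(onz(t,210+390/4,110+290/4,z/1000)).round(0))
for p,z in(((262,345),122),((275,255),122),((308,352),112),((410,460),118),((130,402),120)): print(p,w2b(onz(t,210+p[0]/4,110+p[1]/4,z/1000)).round(0))
E
```

```text
thumbtop [326. 346.]
thumbbase [330. 360.]
bar [265. 303.]
barF [256. 344.]
barR [273. 258.]
frontR [401. 448.]
frontL [122. 401.]
gauge 90 [ 45. -77.  90.]
gauge 110 [ 40. -79. 110.]
gauge 130 [ 35. -80. 130.]
(262, 345) [-24.  11. 122.]
(275, 255) [ 49.  15. 122.]
(308, 352) [-21. -24. 112.]
(410, 460) [ -93. -118.  118.]
(130, 402) [-85. 103. 120.]
```

>>> send_rows([
  [[-0.002,-0.005,0.04,0,0,0],[-0.002,-0.005,0.08,0,0,0],[-0.002,-0.005,0.12,0,0,0],[-0.002,-0.005,0.15,0,0,0],[-0.002,-0.005,0.17,0,0,0],[-0.002,-0.005,0.19,0,0,0],[-0.002,-0.005,0.206,0,0,0],[-0.002,-0.005,0.206,0,0,0]],
])

```text
clock: 11.05
tool_pos: [0.5466, 0.0455, 0.0952]
orientation: [179.8, 0.3, -9.9]
force: [-0.5, 0.2, -0.9]
opening: 0.0002
gripper_force: 0.0
```

```bash
python3 - <<'E'
from h import *
w=[(-14-33*np.sin(a)+4*np.cos(a)+8.5,-36,62+33*np.cos(a)+4*np.sin(a)+1,0,0) for a in (0,.2,.4,.6,.8,1.0,1.2,1.35,1.5)]
rows(*w)
E
```

```text
t 11.05 box [  7.6 -36.7  95.2] ori [179.8   0.3  -9.9] q [ 25.  16. -25.  -0. -49.  55.] F [-0.5  0.2 -0.9] open 0.0002
[-0.9, -0.1, -0.1, 0.0, 0.0, 0.0]
[-1.6, -0.1, -0.1, 0.0, 0.0, 0.0]
[-2.2, -0.1, 0.0, 0.0, 0.0, 0.0]
[-2.8, -0.1, 0.3, 0.0, 0.0, 0.0]
[-3.4, -0.1, 0.7, 0.0, 0.0, 0.0]
[-3.9, -0.1, 1.1, 0.0, 0.0, 0.0]
[-4.2, -0.1, 1.7, 0.0, 0.0, 0.0]
[-4.4, -0.1, 2.1, 0.0, 0.0, 0.0]
[-4.6, -0.1, 2.6, 0.0, 0.0, 0.0]
```

Scaled: -4.4 cm is -0.044, -4.2 cm is -0.042.

>>> send_rows([
  [[-0.01,0,0,0,0,0],[-0.016,0,0,0,0,0],[-0.022,0,0.001,0,0,0],[-0.028,0,0.004,0,0,0],[-0.034,0,0.008,0,0,0],[-0.039,0,0.012,0,0,0],[-0.042,0,0.018,0,0,0],[-0.044,0,0.022,0,0,0]],
])

```text
clock: 11.72
tool_pos: [0.5048, 0.0538, 0.0761]
orientation: [180.0, 0.0, -9.7]
force: [-0.3, 0.2, -0.5]
opening: 0.0006
gripper_force: 0.3
```

```bash
python3 - <<'E'
from h import *
rows((-38,-36,69.5,0,0))
E
```

```text
t 11.72 box [-35.  -35.9  76.1] ori [180.    0.   -9.7] q [ 28.  14. -31.  -0. -45.  52.] F [-0.3  0.2 -0.5] open 0.0006
[-0.3, 0.0, 0.7, 0.0, 0.0, 0.0]
```

Scaled: -0.8 cm is -0.008, -0.7 cm is -0.007.

>>> send_rows([
  [[-0.005,0,0.003,0,0,0],[-0.007,0,0.006,0,0,0],[-0.008,0,0.008,0,0,0],[-0.008,0,0.008,0,0,0]],
])

```text
clock: 12.05
tool_pos: [0.4976, 0.0548, 0.0687]
orientation: [180.0, 0.0, -9.7]
force: [-1.6, -0.7, 4.8]
opening: 0.0005
gripper_force: 2.3
```

```bash
python3 - <<'E'
from h import *
rows((-42,-36,66,0,0))
E
```

```text
t 12.05 box [-42.3 -36.1  68.7] ori [180.    0.   -9.7] q [ 29.  14. -33.   0. -44.  51.] F [-1.6 -0.7  4.8] open 0.0005
[0.0, -0.0, 0.3, 0.0, 0.0, 0.0]
```

The finger now feels 4.8 N upward at z 68.7 mm, so the catch is flat on its stop. Next I'll rise clear and check it.

Scaled: -17 cm is -0.17, -15 cm is -0.15.

>>> send_rows([
  [[0,0,-0.03,0,0,0],[0,0,-0.07,0,0,0],[0,0,-0.11,0,0,0],[0,0,-0.15,0,0,0],[0.02,-0.015,-0.17,0,0,0],[0.05,-0.035,-0.17,0,0,0],[0.075,-0.05,-0.17,0,0,0],[0.075,-0.05,-0.17,0,0,0]],
], fingers=0.5)

```text
clock: 12.72
tool_pos: [0.5839, 0.0933, 0.2378]
orientation: [180.0, -0.0, -9.7]
force: [-0.1, 0.5, -0.8]
opening: 0.043
gripper_force: 0.0
```

```bash
python3 - <<'E'
from h import *
rows((32,15,200,0,0),(32,15,111,0,0))
t=snap('top')['img'][110:250,210:380]
cv2.imwrite('pics/in2.png',cv2.cvtColor(cv2.resize(t,(680,560),interpolation=cv2.INTER_CUBIC),cv2.COLOR_RGB2BGR))
E
```

```text
t 12.72 box [ 36.   16.9 237.8] ori [180.   -0.   -9.7] q [ 28.  12.  -9.   0. -68.  52.] F [-0.1  0.5 -0.8] open 0.043
[-0.4, 0.2, 3.8, 0.0, -0.0, 0.0]
[-0.4, 0.2, 12.7, 0.0, -0.0, 0.0]
```

View pics/in2.png

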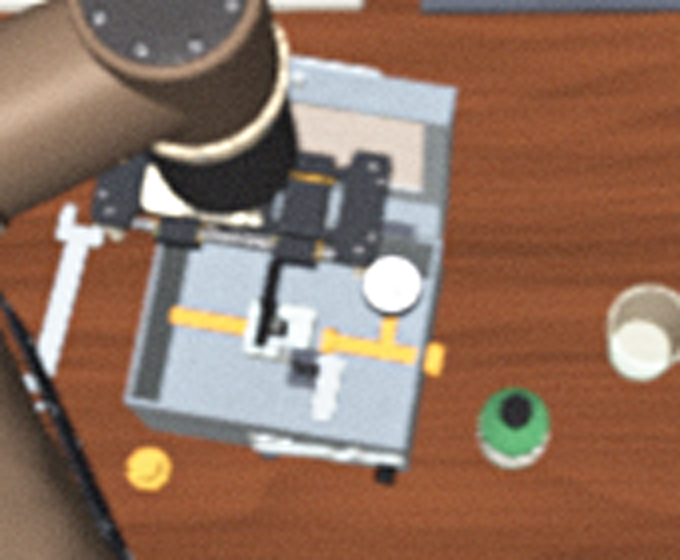

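The thumb plate now lies flat towards the front, at crop (325,390). The gauge at (392,283) would be in the way of a grasp on the rear half of the bar, so I'll pinch the front half at box x ≈ -15.

Scaled: 12.5 cm is 0.125, 11.5 cm is 0.115.

>>> send_rows([
  [[-0.025,0.002,0.02,0,0,0],[-0.051,0.002,0.05,0,0,0],[-0.051,0.002,0.08,0,0,0],[-0.051,0.002,0.1,0,0,0],[-0.051,0.002,0.115,0,0,0],[-0.051,0.002,0.125,0,0,0],[-0.051,0.002,0.125,0,0,0],[-0.051,0.002,0.125,0,0,0]],
])

```text
clock: 13.43
tool_pos: [0.5293, 0.0981, 0.1137]
orientation: [180.0, 0.0, -9.7]
force: [0.1, 1.3, 0.2]
opening: 0.0439
gripper_force: 0.0
```

>>> send_rows([
  [[0,0,0,0,0,0],[0,0,0,0,0,0],[0,0,0,0,0,0],[0,0,0,0,0,0],[0,0,0,0,0,0],[0,0,0,0,0,0],[0,0,0,0,0,0],[0,0,0,0,0,0]],
], fingers=0)

```text
clock: 14.1
tool_pos: [0.5299, 0.0988, 0.1142]
orientation: [-179.9, -0.1, -9.7]
force: [-0.9, 3.4, 5.5]
opening: 0.0108
gripper_force: 30.0
```

```bash
python3 - <<'E'
from h import *
p=w2b(ctrl.get_obs()['tool_pos'])
rows(*[(p[0],p[1]-86*np.sin(a),p[2]-86*(1-np.cos(a)),0,0) for a in (.08,.16,.24,.32,.4,.48,.56,.62,.66)])
E
```

```text
t 14.1 box [-18.1  12.8 114.2] ori [-1.799e+02 -1.000e-01 -9.700e+00] q [ 31.  14. -25.  -0. -51.  49.] F [-0.9  3.4  5.5] open 0.0108
[-0.0, 0.7, 0.0, -0.0, -0.0, 0.0]
[-0.0, 1.4, 0.1, -0.0, -0.0, 0.0]
[-0.0, 2.0, 0.2, -0.0, -0.0, 0.0]
[-0.0, 2.7, 0.4, -0.0, -0.0, 0.0]
[-0.0, 3.3, 0.7, -0.0, -0.0, 0.0]
[-0.0, 4.0, 1.0, -0.0, -0.0, 0.0]
[-0.0, 4.6, 1.3, -0.0, -0.0, 0.0]
[-0.0, 5.0, 1.6, -0.0, -0.0, 0.0]
[-0.0, 5.3, 1.8, -0.0, -0.0, 0.0]
```

Scaled: 4.8 cm is 0.048, 4.6 cm is 0.046.

>>> send_rows([
  [[0,0.007,0,0,0,0],[0,0.014,0.001,0,0,0],[0,0.02,0.002,0,0,0],[0,0.027,0.004,0,0,0],[0,0.033,0.007,0,0,0],[0,0.04,0.01,0,0,0],[0,0.046,0.013,0,0,0],[0,0.048,0.015,0,0,0]],
])

```text
clock: 14.77
tool_pos: [0.5225, 0.0532, 0.1002]
orientation: [-179.7, -0.2, -9.7]
force: [-16.4, 25.3, 34.4]
opening: 0.0107
gripper_force: 30.0
```

Scaled: 0.6 cm is 0.006, 0.4 cm is 0.004.

>>> send_rows([
  [[0,0.002,0.001,0,0,0],[0,0.004,0.002,0,0,0],[0,0.006,0.003,0,0,0],[0,0.006,0.003,0,0,0],[0,0.006,0.003,0,0,0]],
])

```text
clock: 15.18
tool_pos: [0.5236, 0.0527, 0.0993]
orientation: [-179.3, -0.4, -9.6]
force: [-16.3, 39.1, 29.2]
opening: 0.011
gripper_force: 30.0
```

```bash
python3 - <<'E'
from h import *
rows()
E
```

```text
t 15.18 box [-16.3 -33.6  99.3] ori [-179.3   -0.4   -9.6] q [ 27.  13. -28.  -0. -48.  54.] F [-16.3  39.1  29.2] open 0.011
```

Scaled: -0.3 cm is -0.003, -0.2 cm is -0.002.

>>> send_rows([
  [[-0.001,-0.002,-0.001,0,0,0],[-0.001,-0.003,-0.002,0,0,0],[-0.001,-0.003,-0.002,0,0,0],[-0.001,-0.003,-0.002,0,0,0]],
])

```text
clock: 15.52
tool_pos: [0.5231, 0.0532, 0.0995]
orientation: [-179.5, -0.4, -9.6]
force: [-3.8, 23.8, 9.8]
opening: 0.0108
gripper_force: 30.0
```

```bash
python3 - <<'E'
from h import *
rows();print(ctrl.get_obs()['moment'])
t=snap('top')['img'][120:240,215:355];s=snap('scene')['img'][150:290,280:440]
cv2.imwrite('pics/pull.png',cv2.cvtColor(np.hstack([cv2.resize(t,(408,350)),cv2.resize(s,(400,350))])[:,:800],cv2.COLOR_RGB2BGR))
E
```

```text
t 15.52 box [-16.9 -33.3  99.5] ori [-179.5   -0.4   -9.6] q [ 27.  13. -28.  -0. -48.  53.] F [-3.8 23.8  9.8] open 0.0108
[8.95397855 1.27657912 0.13155975]
```

View pics/pull.png

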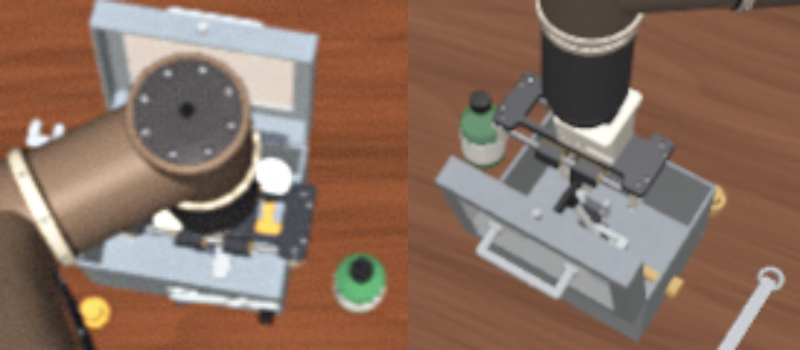

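```bash
python3 - <<'E'
from h import *
t=snap('top');s=snap('scene')
def ony(c,u,v,y):
    o,d=ray(c,u,v);o=w2b(o);d=RB.inv().apply(d);return o+d*(y-o[1])/d[1]
for y in(-114,-122): print(ony(t,318.5,200,y).round(0))
for y in(114,122): print(ony(s,386.6,264.4,y).round(0))
im=cv2.imread('pics/pull.png')
c=s['img'][195:255,325:405]
cv2.imwrite('pics/z.png',cv2.cvtColor(cv2.resize(c,(800,600),interpolation=cv2.INTER_CUBIC),cv2.COLOR_RGB2BGR))
for a in (.5,.56,.594,.62):
  for x in (10,45): print(a,x,((np.array(proj(s,b2w((x,15-86*np.sin(a),36+86*np.cos(a)))))-[325,195])*10).round(0))
E
```

```text
[  27. -114.  -69.]
[  -7. -122.   97.]
[ -5. 114.  -8.]
[ 25. 122.  55.]
0.5 10 [211. 327.]
0.5 45 [149. 417.]
0.56 10 [198. 325.]
0.56 45 [136. 414.]
0.594 10 [191. 324.]
0.594 45 [128. 413.]
0.62 10 [185. 323.]
0.62 45 [123. 412.]
```

View pics/z.png

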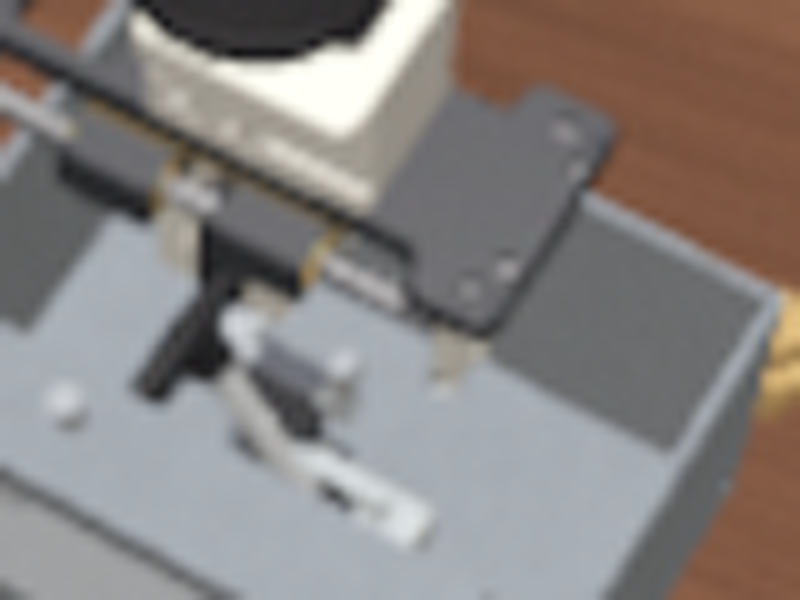

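The lever leans right over in the last view (rear bar end near (150,380)). Backing the command off 3 mm moved the tool only 0.5 mm, and the force fell to about 24 N. So it is against its hard stop and still held. Handing in.

```bash
python3 -c "
from h import *
rows();print(ctrl.close_job())"
```

```text
t 15.72 box [-16.8 -33.3  99.6] ori [-179.5   -0.4   -9.7] q [ 27.  13. -28.  -0. -48.  53.] F [-5.  24.6 11.1] open 0.0109
the job is handed in; nothing more can be done
None
```

The job is handed in at 15.7 s: latch aside, lid open at about 102–103° (near its 1.8 rad stop), catch flat to the front, and the valve lever held against a hard stop at about 0.6 rad by my estimate (given stop 0.62).

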